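# Load a tube offcut against the saw's length-stop switch

## Task

Load the steel tube offcut on the gauge bed: tip it forward over the bed plate's front edge so that it lies on its wide side on the plate, with its long side flat against the back fence. Then slide it along the fence into the roller arm of the limit switch until the arm leans about 30 degrees sideways, not to the end of its swing, and leave the tube there holding the switch tripped. Leave the other things on the bench alone.

Things in the scene. Friction and masses are not known exactly. Their poses are not given: they have to be found in the camera images.
- station: Fixed steel gauge bed: plate 8 mm thick, 460 mm long along own y, with a fence. Origin on the table surface, halfway along, midway between the plate's front edge (own x = -57.5 mm, robot side) and the fence's front face (x = +57.5 mm): 115 mm of bare plate between. Plate ends at x = +125 mm. Fence 12 mm thick, top 38 mm above the table. x points from front edge to fence, z up.
- tube: Loose offcut of rectangular steel tube with black plastic end plugs, 0.5 to 0.85 kg (up to 10 N to slide it): 50 (own x) by 140 (y) by 80 mm (z). Starts standing on a narrow 50 mm side on the table in front of the bed's front edge, its length roughly along the edge. Origin at the centre of its starting underside. Lying on a wide (80 by 140 mm) side it is 50 mm high.
- tube_mid (a point): The centre of the tube offcut, 40 mm along its own z from its origin.
- switch: Fixed limit switch behind the fence near the left or right end of the bed: grey body, aluminium head, 118 mm tall, 44 mm wide. Origin: centre of its underside, 8 mm above the table; axes as the bed's. A shaft runs from its head over the fence towards the robot; the roller arm hangs from it in front of the fence. Pivot at own x = -67.5 mm, 97 mm above the origin.
- lever (a joint): Swing of the roller arm about the shaft, rad: 0 hanging straight down; positive when the roller has swung towards the bed's own +y, negative towards -y. A light spring (0.15 N m per rad) returns it to 0. The contact trips beyond 0.3 either way; working range up to 0.8, end of swing at 1.25.
- roller (a point): Centre of the black roller, 28 mm in diameter and 14 mm wide, on the end of the roller arm, 70 mm from the pivot; at rest 35 mm above the table and about 37 mm in front of the fence's face.
- post: Plain fixed square steel post (30 mm, 76 mm tall) behind the fence near the other end of the bed from the switch. Not used. Origin at the centre of its underside.
- tape: Bystander: roll of yellow tape, 100 mm across, 45 mm high, lying flat. Origin at the centre of its underside.
- screwdriver: Bystander: screwdriver, 190 mm long, lying to the left of the bed. Origin at the middle of its underside.
- angle: Bystander: piece of angle iron, 50 by 100 mm, 50 mm high. Origin at the centre of its underside.

How it is judged:
On the way, in this order (a step that is already met when the one before it is completed fails the run):
1. the tube lies at rest on a wide side on the bed plate (angle between tube's own z axis and vertical between 1.49 and 1.65 rad and angle between tube's own y axis and vertical between 1.49 and 1.65 rad and z of tube_mid in the frame of station between 0.029 and 0.038 m and linear speed of tube below 0.03 m/s), for 0.2 s.
2. the lying tube, flat along the fence, has tripped the switch (angle between tube's own z axis and vertical between 1.49 and 1.65 rad and angle between tube's own y axis and vertical between 1.49 and 1.65 rad and z of tube_mid in the frame of station between 0.029 and 0.038 m and x of tube_mid in the frame of station between 0.0095 and 0.0225 m and angle between the y axis of tube and the y axis of station, either way round below 0.08 rad and (value of joint lever between 0.3 and 0.8 rad or value of joint lever between -0.8 and -0.3 rad)), for 0.2 s.
At the end, for the whole second after the job is handed in: The tube lies at rest on a wide side on the bed plate (within about 4.5 degrees of level, its centre 29 to 38 mm above the table), its long side within 8 mm of the fence face and parallel to it within 0.08 rad, and it holds the switch's roller arm 0.3 to 0.8 rad to one side (all of step 2 and linear speed of tube below 0.01 m/s and velocity of joint lever between -0.05 and 0.05 rad/s); the robot touches nothing.
It fails at once if the roller arm is forced beyond 1.05 rad, close to the end of its swing (value of joint lever above 1.05 rad or value of joint lever below -1.05 rad).
It fails at once if a bystander is moved by more than 30 mm (distance of any of tape, screwdriver, angle from where it was at the start of the episode above 0.03 m).
It also fails if it takes over 58 s, if anything falls off the work surface, if the arm or the gripper's body presses on something with over 40 N, if the wrist force passes 120 N, or if a joint passes its speed limit or range.

## Robot

A 6-joint arm with a two-finger parallel gripper is mounted at the origin on the work surface. World frame = base frame: x ahead of the robot, y to its left, z up, the work surface at z = 0. Lengths are in m, angles in rad, forces in N, time in s.
With the tool pointing down it reaches from about 0.25 to 0.775 m from the base axis. Payload 4 kg.
Tool frame: the origin (TCP) lies at the very end of the fingers, on their centre line; the grasp point (between the pads) lies 19 mm behind it (robot.tcp_to_grasp is the distance from the TCP to the grasp point, in m); z points along the fingers, y is the line along which they close (so a half turn about z gives the same grasp; the last joint's range is limited). The gripper opens to 94 mm and grips with 3 to 60 N. Pads are 16 mm wide; open, the fingers measure 119 mm over their backs; the gripper's body (75 mm by 177 mm) begins 78 mm behind the grasp point.
Start: joints at [1.001, 0.087, 1.371, -0, 1.684, -0.103], TCP at [0.248, 0.491, 0.206] pointing down, gripper open.
Joint ranges: [-3.1, 3.1], [-0.76, 2.03], [0.27, 2.55], [-1.08, 4.22], [0.17, 2.65], [-2.57, 2.57]. Speed limits (rad/s): [2.79, 2.79, 3.14, 3.14, 3.14, 3.14].

## Interface

Orientations are given as [roll, pitch, yaw] about the fixed x, y, z axes, in that order (R = Rz(yaw) Ry(pitch) Rx(roll)).
In Python, from bench import robot, snapshot gives the robot as it stands (robot), with the cameras as plain functions.
- The arm moves only by the tool nudge_tcp, called after ">>>" as name(argument=value, ...), one argument or row to a line, values as JSON. Schema: {"type":"object","properties":{"increments":{"type":"array","items":{"type":"object","properties":{"finger_gap":{"type":"number"},"x":{"type":"number"},"y":{"type":"number"},"z":{"type":"number"},"rz":{"type":"number"}},"additionalProperties":false,"required":["finger_gap"]},"minItems":1,"maxItems":20},"only":{"type":"string"},"quiet":{"type":"boolean"},"lines":{"type":"string"}},"required":["increments"],"additionalProperties":false}. increments is a list of rows, 1 to 20 of them, each an object with the fields finger_gap (the finger opening in m), x, y, z (the shift in fractions of the full range, 1 being 0.75 m), rz (a turn about the tool's z in normalised numbers (1 is 2 rad)); a field left out counts as zero (the opening has to be given); each row shifts and turns the commanded pose from where the row before left it, along the tool's axes as they then stand; what a row does not reach is not made up. A row lasts 1/12 s, in which the tool goes at most 0.0417 m and 0.125 rad, less where a joint would pass 70% of its speed; a pose out of reach is approached as far as the arm can. The fingers move at their own pace and stop on an object; the grip force is fixed at half the most. Time passes only in rows, so rows that do not move let the fingers close. The tool returns the time, the measured TCP pose, the force, the opening and the grip force at its end. only (a regular expression) keeps the lines of the reply that match it, lines (a string "A,B") keeps lines A to B, and quiet returns only ok. Shift and turn numbers lie between -1 and 1, and a call with a number outside is refused. Input that does not fit is refused with a message, and nothing moves.
- robot.get_obs(): the state, without advancing time (a new reading comes with each control period).
- snapshot(name): name is "scene" or "side" or "wrist"; returns a dict with "color" (420x560x3 uint8, blue, green, red), "fx", "fy", "cx", "cy" (pixels), "k1" (the pictures are not rectified: a ray, as slopes to the right and down, at radius r is drawn at 1 + k1 r^2 times it, then the intrinsics apply), "extrinsics" (4x4, takes a point from world to camera coordinates). Camera axes: x right, y down, z forward; pixel columns grow to the right and rows downward; lengths in m; the calibration is good to about 2 mm. A picture is of the moment at which its call begins. There is no depth.
- robot.close_job(): hands the job in; it is judged then, once.
The state is a dict: "time": time; "joint_positions": joint angles; "qvel": joint speeds; "joint_torque": joint torques, N m; "tool_pos": TCP position; "ee_rot": TCP orientation; "wrist_force": force on the tool from outside, world axes, zero at the start; "wrist_torque": the same for the moment, N m; "width": finger opening in m; "finger_force": force on a finger pad.
Only numpy, scipy, OpenCV 4.12 (cv2) and the standard library are available. Lean on these libraries where they do the work, as an engineer would, in place of code of your own. Each camera call takes 0.05 s, during which the arm holds its last target. There are 200 camera calls.

## Working session

There is one attempt and no reset: what is moved stays moved. The work goes in short steps, Python scripts to look and compute and a tool call to move; the robot and the scene stay as the last step left them, time stands still between calls to the robot, and variables do not carry over. Pictures are saved under pics/ and viewed, at most 10 in all, crops included, and the job is handed in when it is done.

```bash
ls; mkdir -p pics
```

Create h.py:
```python
import cv2,numpy as np,json,pickle
from bench import robot, snapshot
def snap(n,f):
    s=snapshot(n); cv2.imwrite('pics/'+f+'.png',s['color']); pickle.dump(s,open('pics/'+f+'.pkl','wb')); return s
def cam(s):
    K=np.array([[s['fx'],0,s['cx']],[0,s['fy'],s['cy']],[0,0,1]]);D=np.array([s['k1'],0,0,0,0.]);return K,D,np.array(s['extrinsics'])
def ray(s,uv):
    K,D,E=cam(s); p=cv2.undistortPoints(np.array([[uv]],float),K,D)[0,0]
    R,t=E[:3,:3],E[:3,3]; return -R.T@t, R.T@np.array([p[0],p[1],1])
def atz(s,uv,z):
    c,d=ray(s,uv); return c+d*(z-c[2])/d[2]
def tri(obs):
    A=np.zeros((3,3));b=np.zeros(3)
    for s,uv in obs:
        c,d=ray(s,uv);d=d/np.linalg.norm(d);P=np.eye(3)-np.outer(d,d);A+=P;b+=P@c
    return np.linalg.solve(A,b)
def proj(s,P):
    K,D,E=cam(s); return cv2.projectPoints(np.array(P,float).reshape(-1,1,3),cv2.Rodrigues(E[:3,:3])[0],E[:3,3],K,D)[0][:,0]
def load(f): return pickle.load(open('pics/'+f+'.pkl','rb'))
```

Run:
```python
from h import *
for n in('scene','side','wrist'):
    s=snap(n,n+'0'); c,_=ray(s,(280,210)); print(n,c.round(3))
o=robot.get_obs(); print(o)
a=cv2.imread('pics/scene0.png')
```

```text
bench.py
pics
scene [1.213 0.046 0.751]
side [ 0.157 -0.796  0.913]
wrist [0.185 0.523 0.384]
{'time': 0.15, 'joint_positions': array([ 1.00089365e+00,  8.78317792e-02,  1.37187814e+00, -1.73974047e-05,
        1.68361566e+00, -1.03125305e-01]), 'qvel': array([ 2.49758099e-04,  1.78891514e-05, -2.32502744e-03,  5.71704193e-04,
       -8.28321083e-04,  3.58429571e-04]), 'joint_torque': array([ 1.78636867e-03, -3.40643477e+01, -3.02792573e+01,  7.19305314e-02,
        3.05382803e-02, -1.11619549e-04]), 'tool_pos': array([0.2473015 , 0.49079834, 0.20456231]), 'ee_rot': array([-3.13986716e+00, -1.61193442e-04,  2.67481320e+00]), 'wrist_force': array([-0.90662302,  0.72608527,  0.19167611]), 'wrist_torque': array([ 0.05565954, -0.00038912,  0.02733483]), 'finger_force': 0.0, 'width': 0.09403890725236035}
```

View pics/scene0.png

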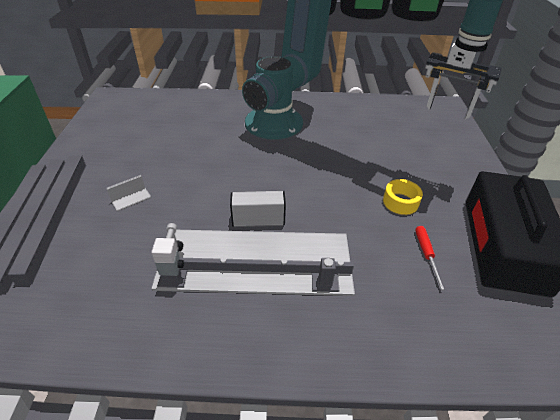

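View pics/side0.png

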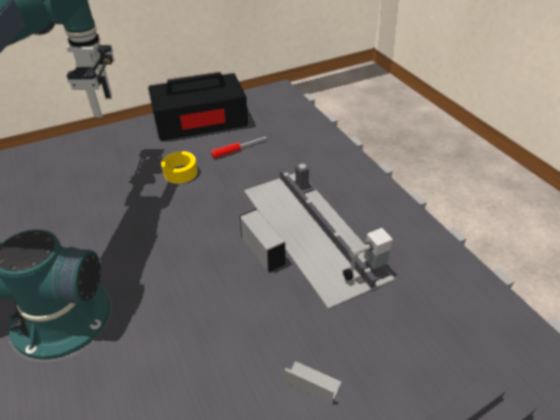

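The scene view shows the tube at about (258,209), in front of the bed (plate spans 155–352, 232–293). The switch is at (167,255), the robot's right, and the post at (326,275). In the side view the tube is at (263,240) and the switch at (378,245). I'll zoom in for pixel corners.

Run:
```python
from h import *
a=cv2.imread('pics/scene0.png')[180:300,140:360]; b=cv2.imread('pics/side0.png')[160:310,230:400]
A=cv2.resize(a,None,fx=3.6,fy=3.6,interpolation=2)
B=cv2.resize(b,None,fx=4,fy=4,interpolation=2)
def grid(I,f,x0,y0):
    for k in range(0,400,20):
        for (v,o,ax) in((k,x0,0),(k,y0,1)):
            p=int((v-o%20*0-0)*f)
            if ax==0 and p<I.shape[1]: cv2.line(I,(p,0),(p,6),(0,0,255),1);cv2.putText(I,str(x0+v),(p,16),0,.35,(0,0,255),1)
            if ax==1 and p<I.shape[0]: cv2.line(I,(0,p),(6,p),(0,0,255),1);cv2.putText(I,str(y0+v),(8,p+4),0,.35,(0,0,255),1)
    return I
cv2.imwrite('pics/a.png',grid(A,3.6,140,180));cv2.imwrite('pics/b.png',grid(B,4,230,160));print(A.shape,B.shape)
```

```text
(432, 792, 3) (600, 680, 3)
```

View pics/a.png

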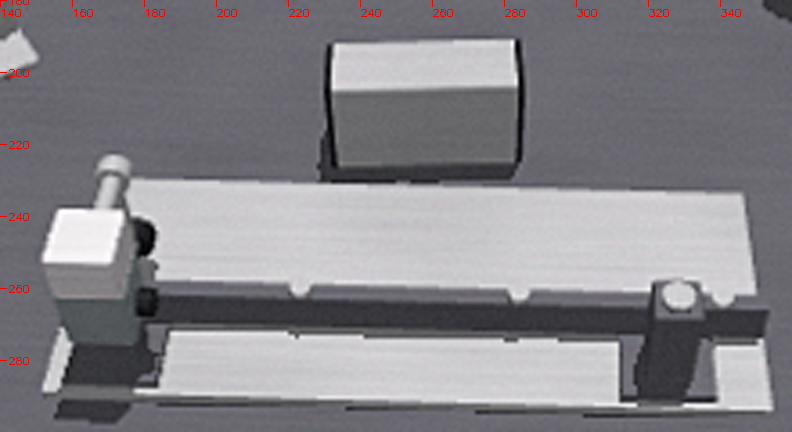

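View pics/b.png

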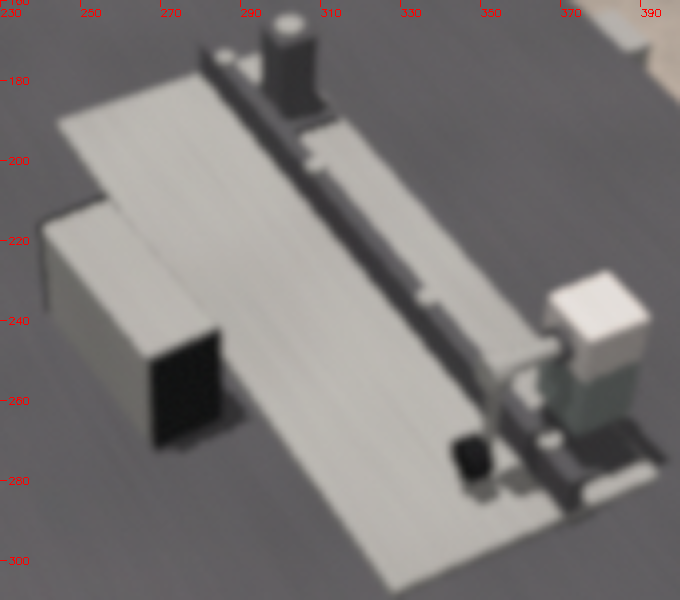

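Create m.py:
```python
from h import *
from scipy.optimize import least_squares
S,D=load('scene0'),load('side0')
def a(u,v): return (140+u/3.6,180+v/3.6)
def b(u,v): return (230+u/4,160+v/4)
st=[(S,a(772,408),(.125,.23,.004)),(S,a(743,193),(-.0575,.23,.008)),(S,a(43,390),(.125,-.23,.004)),
(D,b(57,122),(-.0575,.23,.008)),(D,b(392,590),(-.0575,-.23,.006)),(D,b(663,465),(.125,-.23,.006)),(D,b(345,119),(.125,.23,.008))]
tu=[(S,a(329,89),(.025,-.07,.08)),(S,a(521,86),(.025,.07,.08)),(S,a(519,39),(-.025,.07,.08)),(S,a(331,43),(-.025,-.07,.08)),(S,a(336,167),(.025,-.07,0)),(S,a(517,163),(.025,.07,0)),
(D,b(40,226),(-.025,.07,.08)),(D,b(150,359),(-.025,-.07,.08)),(D,b(220,328),(.025,-.07,.08)),(D,b(108,196),(.025,.07,.08)),(D,b(155,450),(-.025,-.07,0)),(D,b(221,416),(.025,-.07,0))]
def fit(L,x0):
    def f(p):
        c,s=np.cos(p[2]),np.sin(p[2]);r=[]
        for sn,uv,q in L:
            r+=list(proj(sn,[p[0]+c*q[0]-s*q[1],p[1]+s*q[0]+c*q[1],q[2]+p[3]])[0]-uv)
        return r
    r=least_squares(f,x0);return r.x,r.fun.reshape(-1,2)
```

Run:
```python
from m import *
np.set_printoptions(precision=4,suppress=True)
for L,x0 in((st,[.55,0,0,0]),(tu,[.4,0,0,0])):
    p,r=fit(L,x0);print(p,r.round(1).tolist())
for i,j in((0,8),(1,9),(2,6),(3,7)): print('tri',tri([(S,tu[i][1]),(D,tu[j][1])]))
print('frontcorner',tri([(S,st[1][1]),(D,st[3][1])]))
print('roller side z35',atz(D,b(472,460),.035), 'head',atz(S,a(93,210),.126))
# tip over tape, etc
for n,uv in(('tape',(403,208)),('angle',(130,200)),('sdr',(430,260))):print(n,atz(S,uv,0))
```

```text
[ 0.5998 -0.0258 -0.0033 -0.0029] [[-3.5, 5.4], [-2.1, 3.1], [-3.6, 2.0], [1.3, -0.3], [-0.6, 2.1], [-1.3, 4.8], [-14.5, -17.5]]
[ 0.4884 -0.022   0.0864 -0.0012] [[-2.2, 1.3], [0.5, 0.5], [-0.3, 0.3], [-2.1, 0.6], [-1.9, 1.5], [0.8, 1.0], [-1.9, -1.9], [-0.9, 0.1], [-0.1, -0.4], [-1.4, -1.5], [-1.4, -0.2], [-0.4, 0.0]]
tri [ 0.5177 -0.0869  0.0787]
tri [0.5076 0.0468 0.0783]
tri [0.4585 0.0436 0.0772]
tri [ 0.4703 -0.0909  0.0789]
frontcorner [0.5375 0.2073 0.0073]
roller side z35 [ 0.6198 -0.2129  0.035 ] head [ 0.6735 -0.2034  0.126 ]
tape [0.4238 0.3801 0.    ]
angle [ 0.4265 -0.3905  0.    ]
sdr [0.6065 0.4113 0.    ]
```

Run:
```python
from m import *
np.set_printoptions(precision=4,suppress=True)
st=st[:6]
p,r=fit(st,[.55,0,0,0]);print(p,r.round(1).tolist())
t,_=fit(tu,[.4,0,0,0]);c,s=np.cos(p[2]),np.sin(p[2]);R=np.array([[c,s],[-s,c]])
print('tube in station',R@(t[:2]-p[:2]),t[2]-p[2])
print('roller in st',R@(tri([(D,b(472,460)),(S,a(93,210))])[:2]*0+atz(D,b(472,460),.035)[:2]-p[:2]))
fc=[(-.0575,y) for y in(-.23,.23)]+[(.0575,y) for y in(-.23,.23)]
for q in fc: print(q,p[:2]+R.T@q)
# fence ends top check in scene: 
for q in((.0575,.23,.038),(.0695,.23,.038)):
    w=p[:2]+R.T@q[:2];print(proj(S,[*w,q[2]]),proj(D,[*w,q[2]]))
print(a(768,310),b(200,45))
```

```text
[ 0.5973 -0.0217  0.0195  0.0031] [[-0.4, 1.1], [-0.9, -0.7], [-1.5, 1.7], [-1.7, -1.6], [-0.1, -1.0], [-1.8, 0.7]]
tube in station [-0.1089  0.0018] 0.06691397174771571
roller in st [ 0.0187 -0.1916]
(-0.0575, -0.23) [ 0.5443 -0.2527]
(-0.0575, 0.23) [0.5353 0.2072]
(0.0575, -0.23) [ 0.6593 -0.2505]
(0.0575, 0.23) [0.6503 0.2094]
[[352.4776 262.0538]] [[278.206  169.5971]]
[[353.1154 266.2152]] [[281.8725 168.3842]]
(353.3333333333333, 266.1111111111111) (280.0, 171.25)
```

The manual's scale: shifts go in shares of 0.75 m and turns go in shares of 2 rad. Converting my numbers, -0.0369 m is -0.0492, -0.0109 m is -0.0145, -0.1215 rad is -0.0608.

>>> nudge_tcp(
  increments=[
    {"finger_gap": 0.094, "rz": -0.0608},
    {"finger_gap": 0.094, "rz": -0.0608},
    {"finger_gap": 0.094, "rz": -0.0608},
    {"finger_gap": 0.094, "rz": -0.0608},
    {"finger_gap": 0.094, "x": -0.0145, "y": -0.0492},
    {"finger_gap": 0.094, "x": -0.0145, "y": -0.0492},
    {"finger_gap": 0.094, "x": -0.0145, "y": -0.0492},
    {"finger_gap": 0.094, "x": -0.0145, "y": -0.0492},
    {"finger_gap": 0.094, "x": -0.0145, "y": -0.0492},
    {"finger_gap": 0.094, "x": -0.0145, "y": -0.0492},
    {"finger_gap": 0.094, "x": -0.0145, "y": -0.0492},
    {"finger_gap": 0.094, "x": -0.0145, "y": -0.0492},
    {"finger_gap": 0.094, "x": -0.0145, "y": -0.0492},
    {"finger_gap": 0.094, "x": -0.0145, "y": -0.0492},
    {"finger_gap": 0.094, "x": -0.0145, "y": -0.0492},
    {"finger_gap": 0.094, "x": -0.0145, "y": -0.0492},
    {"finger_gap": 0.094, "x": -0.0145, "y": -0.0492},
    {"finger_gap": 0.094, "x": -0.0145, "y": -0.0492},
    {"finger_gap": 0.094},
  ],
)

```text
time: 1.73
tool_pos: [0.4109, -0.0282, 0.2048]
ee_rot: [-3.139, -0.001, -3.131]
wrist_force: [-0.4, 0.8, 0.1]
width: 0.0941
finger_force: 0.0
```

Converted, 0.035 m is 0.0467, -0.006 m is -0.008, -0.009 rad is -0.0045.

>>> nudge_tcp(
  increments=[
    {"finger_gap": 0.094, "y": 0.004, "z": 0.0467, "rz": -0.0045},
    {"finger_gap": 0.094, "y": 0.004, "z": 0.0467},
    {"finger_gap": 0.094, "z": 0.0467},
    {"finger_gap": 0.094, "z": 0.0467},
    {"finger_gap": 0.094, "z": 0.0467},
    {"finger_gap": 0.094},
    {"finger_gap": 0.094, "x": -0.016},
    {"finger_gap": 0.094, "x": -0.016},
    {"finger_gap": 0.094, "x": -0.016},
    {"finger_gap": 0.094, "x": -0.0133},
    {"finger_gap": 0.094, "x": -0.0107},
    {"finger_gap": 0.094, "x": -0.008},
    {"finger_gap": 0.094, "x": -0.008},
    {"finger_gap": 0.094},
  ],
)

```text
time: 2.9
tool_pos: [0.4749, -0.0143, 0.0319]
ee_rot: [-3.142, -0.004, -3.113]
wrist_force: [-6.7, -1.0, 2.8]
width: 0.094
finger_force: 3.2
```

>>> nudge_tcp(
  increments=[
    {"finger_gap": 0.094, "x": -0.0053},
    {"finger_gap": 0.094, "x": -0.0053},
    {"finger_gap": 0.094},
  ],
)

```text
time: 3.15
tool_pos: [0.4773, -0.0141, 0.0323]
ee_rot: [3.142, -0.017, -3.115]
wrist_force: [-21.2, 0.9, 17.0]
width: 0.0938
finger_force: 10.6
```

Run:
```python
from h import *
snap('scene','s1');snap('side','d1')
A=cv2.resize(cv2.imread('pics/s1.png')[130:300,140:360],None,fx=1.75,fy=1.75,interpolation=2)
B=cv2.resize(cv2.imread('pics/d1.png')[130:300,200:410],None,fx=1.75,fy=1.75,interpolation=2)
cv2.imwrite('pics/c1.png',np.hstack([A,B]))
```

```text
(no output)
```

View pics/c1.png

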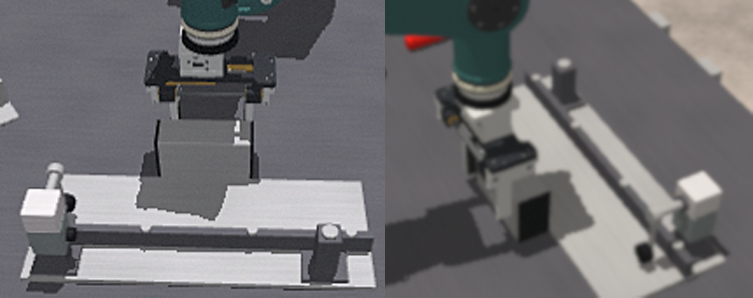

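Converted, -0.02 m is -0.0267, 0.015 m is 0.02.

>>> nudge_tcp(
  increments=[
    {"finger_gap": 0.094, "x": 0.02},
    {"finger_gap": 0.094, "z": -0.0267},
    {"finger_gap": 0.094, "y": -0.0053, "z": -0.024},
    {"finger_gap": 0.094, "x": -0.016, "y": -0.0053},
    {"finger_gap": 0.094, "x": -0.008},
    {"finger_gap": 0.094, "x": -0.008},
    {"finger_gap": 0.094, "x": -0.008},
    {"finger_gap": 0.094, "x": -0.008},
    {"finger_gap": 0.094, "x": -0.008},
    {"finger_gap": 0.094, "x": -0.008},
    {"finger_gap": 0.094},
  ],
)

```text
time: 4.17
tool_pos: [0.5189, -0.0211, 0.0699]
ee_rot: [-3.141, 0.003, -3.113]
wrist_force: [-0.4, -0.1, 0.7]
width: 0.0937
finger_force: 0.0
```

>>> nudge_tcp(
  increments=[
    {"finger_gap": 0.094, "x": -0.0067},
    {"finger_gap": 0.094, "x": -0.0067},
    {"finger_gap": 0.094, "x": -0.004},
  ],
)

```text
time: 4.42
tool_pos: [0.5304, -0.0208, 0.0682]
ee_rot: [3.141, -0.0, -3.113]
wrist_force: [0.2, -0.1, -0.4]
width: 0.0936
finger_force: 0.0
```

Converted, 0.03 m is 0.04, 0.02 m is 0.0267.

>>> nudge_tcp(
  increments=[
    {"finger_gap": 0.094, "x": 0.04},
    {"finger_gap": 0.094, "x": 0.04},
    {"finger_gap": 0.094, "x": 0.04},
    {"finger_gap": 0.094, "x": 0.0267},
    {"finger_gap": 0.094},
  ],
)

```text
time: 4.83
tool_pos: [0.4167, -0.0238, 0.0676]
ee_rot: [3.141, -0.003, -3.114]
wrist_force: [-0.5, 0.2, -0.4]
width: 0.0937
finger_force: 0.0
```

Run:
```python
from h import *
snap('scene','s2');snap('side','d2')
A=cv2.resize(cv2.imread('pics/s2.png')[180:300,140:360],None,fx=3.5,fy=3.5,interpolation=2)[:, :770]
B=cv2.resize(cv2.imread('pics/d2.png')[160:310,200:410],None,fx=1.2,fy=1.2,interpolation=2)
B=np.pad(B,((0,0),(0,770-B.shape[1]),(0,0)))
cv2.imwrite('pics/c2.png',np.vstack([A,B[:,:770]]))
```

```text
(no output)
```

View pics/c2.png

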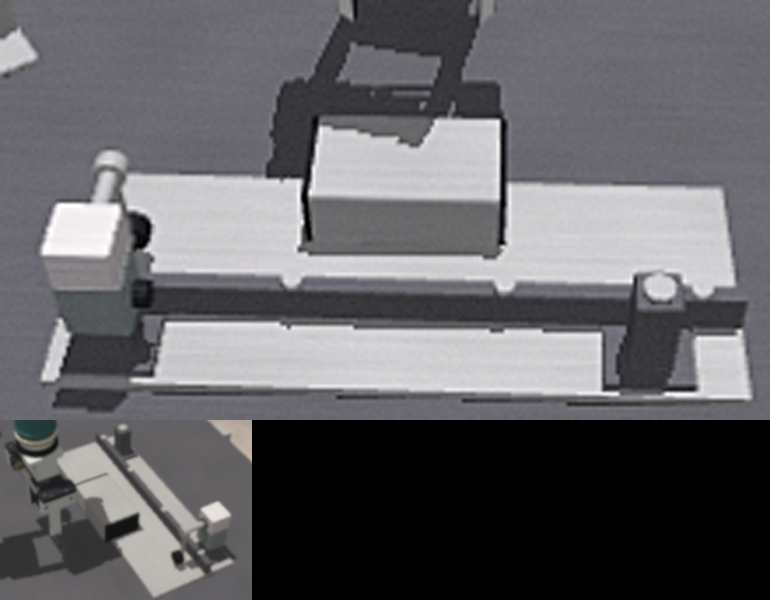

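The tube lies flat on the plate (scene-crop corners about (316,118) to (503,255)), short of the fence, and the roller is untouched at left. Next I'll push it to the fence with both fingers low.

Converted, -0.03 m is -0.04, -0.008 m is -0.0107.

>>> nudge_tcp(
  increments=[
    {"finger_gap": 0.094, "z": 0.024},
    {"finger_gap": 0.094, "z": 0.024},
    {"finger_gap": 0.094, "x": -0.04},
    {"finger_gap": 0.094, "x": -0.04},
    {"finger_gap": 0.094, "x": -0.04},
    {"finger_gap": 0.094, "x": -0.0133},
    {"finger_gap": 0.094, "x": -0.0107},
    {"finger_gap": 0.094, "x": -0.0107},
    {"finger_gap": 0.094, "x": -0.0107},
    {"finger_gap": 0.094, "x": -0.0107},
    {"finger_gap": 0.094, "x": -0.008},
    {"finger_gap": 0.094},
  ],
)

```text
time: 5.93
tool_pos: [0.5573, -0.0201, 0.0318]
ee_rot: [3.141, -0.003, -3.113]
wrist_force: [-3.6, -0.9, 1.1]
width: 0.0939
finger_force: 1.7
```

>>> nudge_tcp(
  increments=[
    {"finger_gap": 0.094, "x": -0.008},
    {"finger_gap": 0.094, "x": -0.0067},
    {"finger_gap": 0.094},
  ],
)

```text
time: 6.18
tool_pos: [0.5615, -0.0198, 0.0319]
ee_rot: [3.141, -0.018, -3.115]
wrist_force: [-20.8, 1.3, 12.9]
width: 0.094
finger_force: 10.3
```

Converted, -0.035 m is -0.0467, 0.03 m is 0.04.

>>> nudge_tcp(
  increments=[
    {"finger_gap": 0.094, "x": 0.04},
    {"finger_gap": 0.094, "z": -0.0467},
    {"finger_gap": 0.094, "z": -0.0467},
    {"finger_gap": 0.094, "y": 0.0467},
    {"finger_gap": 0.094, "y": 0.0467},
    {"finger_gap": 0.094, "x": -0.0213, "y": 0.0467},
    {"finger_gap": 0.094, "x": -0.0213, "y": 0.0467},
    {"finger_gap": 0.094, "x": -0.0213, "y": 0.04},
    {"finger_gap": 0.094, "x": -0.0213},
    {"finger_gap": 0.094, "x": -0.016},
    {"finger_gap": 0.094},
  ],
)

```text
time: 7.1
tool_pos: [0.6123, 0.1523, 0.1023]
ee_rot: [3.141, 0.003, -3.112]
wrist_force: [-0.1, -0.7, -0.2]
width: 0.094
finger_force: 0.0
```

Run:
```python
from h import *
s=snap('scene','s3');snap('side','d3')
A=cv2.resize(cv2.imread('pics/s3.png')[180:300,140:360],None,fx=3,fy=3,interpolation=2)
B=cv2.resize(cv2.imread('pics/d3.png')[170:300,240:400],None,fx=1.8,fy=1.8,interpolation=2)
B=np.pad(B,((0,0),(0,660-B.shape[1]),(0,0)))
cv2.imwrite('pics/c3.png',np.vstack([A,B]))
```

```text
(no output)
```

View pics/c3.png

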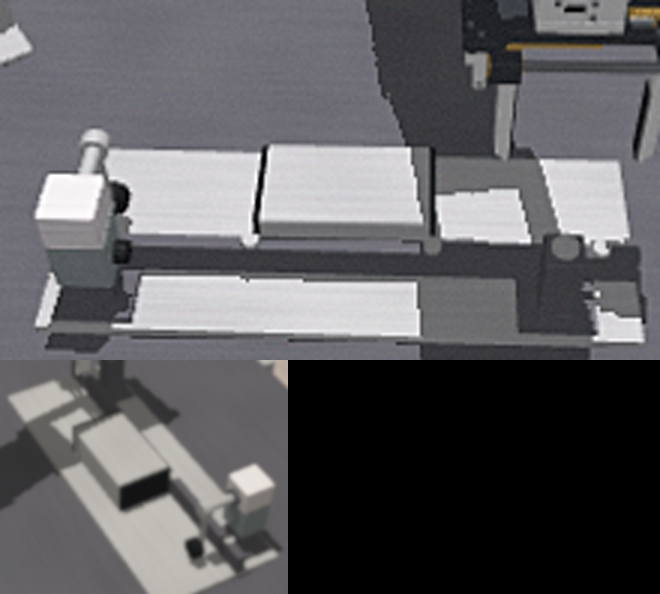

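Tube is flat against the fence: its top quad in the scene crop is (262,146), (431,148), (436,226), (254,220). The roller in the side crop is at (194,548), not touched.

Run:
```python
from h import *
S,D=load('s3'),load('d3')
p=np.array([.5973,-.0217]);c,s=np.cos(.0195),np.sin(.0195);R=np.array([[c,s],[-s,c]])
f=lambda P:((R@(P[:2]-p)).round(4),P.round(4))
for q in((262,146),(431,148),(436,226),(254,220)): print('top',f(atz(S,(140+q[0]/3,180+q[1]/3),.058)))
for q in((75,427),(121,486),(169,467),(124,413)): print('topD',f(atz(D,(240+q[0]/1.8,170+(q[1]-360)/1.8),.058)))
print('roller',f(atz(D,(347.8,274.4),.035)), f(atz(D,(230+472/4,160+460/4),.035)))
print('tcp',f(robot.get_obs()['tool_pos']))
```

```text
top (array([-0.0216, -0.0664]), array([ 0.577 , -0.0885,  0.058 ]))
top (array([-0.023 ,  0.0702]), array([0.573, 0.048, 0.058]))
top (array([0.0573, 0.0741]), array([0.6532, 0.0535, 0.058 ]))
top (array([ 0.055 , -0.0644]), array([ 0.6536, -0.085 ,  0.058 ]))
topD (array([-0.0194,  0.0632]), array([0.5767, 0.0412, 0.058 ]))
topD (array([-0.0199, -0.0696]), array([ 0.5788, -0.0917,  0.058 ]))
topD (array([ 0.0561, -0.0692]), array([ 0.6547, -0.0898,  0.058 ]))
topD (array([0.058 , 0.0563]), array([0.6542, 0.0357, 0.058 ]))
roller (array([ 0.0193, -0.1899]), array([ 0.6203, -0.2112,  0.035 ])) (array([ 0.0187, -0.1916]), array([ 0.6198, -0.2129,  0.035 ]))
tcp (array([0.0164, 0.1729]), array([0.6103, 0.1514, 0.1023]))
```

Converted, 0.034 m is 0.0453, -0.03 m is -0.04.

>>> nudge_tcp(
  increments=[
    {"finger_gap": 0.094, "z": 0.0453},
    {"finger_gap": 0.094, "z": 0.0453},
    {"finger_gap": 0.094, "y": -0.04},
    {"finger_gap": 0.094, "y": -0.0133},
    {"finger_gap": 0.094, "y": -0.0133},
    {"finger_gap": 0.094, "y": -0.0133},
    {"finger_gap": 0.094, "y": -0.0133},
    {"finger_gap": 0.094, "y": -0.0133},
    {"finger_gap": 0.094, "y": -0.0133},
    {"finger_gap": 0.094, "y": -0.0133},
    {"finger_gap": 0.094, "y": -0.0133},
    {"finger_gap": 0.094, "y": -0.0133},
    {"finger_gap": 0.094, "y": -0.0133},
    {"finger_gap": 0.094, "y": -0.0133},
    {"finger_gap": 0.094},
  ],
)

```text
time: 8.45
tool_pos: [0.6131, 0.0114, 0.0352]
ee_rot: [3.139, -0.001, -3.115]
wrist_force: [-1.1, 1.1, -0.6]
width: 0.094
finger_force: 0.8
```

>>> nudge_tcp(
  increments=[
    {"finger_gap": 0.094, "y": -0.008},
    {"finger_gap": 0.094, "y": -0.008},
    {"finger_gap": 0.094, "y": -0.008},
    {"finger_gap": 0.094, "y": -0.008},
    {"finger_gap": 0.094},
  ],
)

```text
time: 8.87
tool_pos: [0.6139, -0.0108, 0.0355]
ee_rot: [3.137, -0.001, -3.114]
wrist_force: [-4.2, 4.3, -1.1]
width: 0.0937
finger_force: 2.5
```

```bash
python3 - <<'E'
from h import *
snap('scene','s4');snap('side','d4')
A=cv2.resize(cv2.imread('pics/s4.png')[180:300,140:360],None,fx=2.4,fy=2.4,interpolation=2)
B=cv2.resize(cv2.imread('pics/d4.png')[210:300,290:410],None,fx=3.4,fy=3.4,interpolation=2)
B=np.pad(B,((0,0),(0,528-B.shape[1]),(0,0)))
cv2.imwrite('pics/c4.png',np.vstack([A,B]))
E
```

```text
(no output)
```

View pics/c4.png

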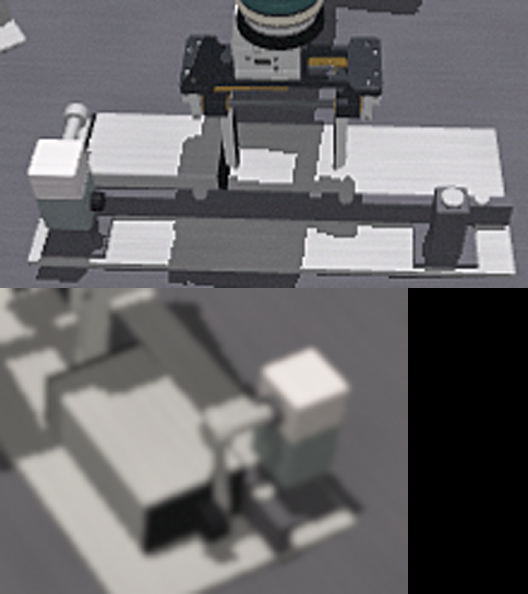

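Run:
```python
from h import *
D=load('d4');S=load('s4')
p=np.array([.5973,-.0217]);c,s=np.cos(.0195),np.sin(.0195);R=np.array([[c,s],[-s,c]])
f=lambda P:(R@(P[:2]-p)).round(4)
for q in((145,505),(215,455),(62,395)): print('topD',f(atz(D,(290+q[0]/3.4,210+(q[1]-288)/3.4),.058)))
print('roller',[f(atz(D,(290+q[0]/3.4,210+(q[1]-288)/3.4),.038)) for q in((207,520),)])
for q in((232,167),(227,125),(88,175),(94,114)): print('topS',f(atz(S,(140+q[0]/2.4,180+q[1]/2.4),.058)))
```

```text
topD [-0.0223 -0.1877]
topD [ 0.0434 -0.1726]
topD [-0.0202 -0.075 ]
roller [array([ 0.0176, -0.2046])]
topS [ 0.0432 -0.038 ]
topS [-0.0109 -0.0478]
topS [ 0.0569 -0.1746]
topS [-0.0223 -0.1841]
```

Converted, -0.004 m is -0.0053, -0.002 m is -0.0027.

>>> nudge_tcp(
  increments=[
    {"finger_gap": 0.094, "y": -0.0053},
    {"finger_gap": 0.094, "y": -0.0053},
    {"finger_gap": 0.094, "y": -0.0053},
    {"finger_gap": 0.094, "y": -0.0053},
    {"finger_gap": 0.094, "y": -0.0053},
    {"finger_gap": 0.094, "y": -0.0027},
    {"finger_gap": 0.094},
  ],
)

```text
time: 9.55
tool_pos: [0.6141, -0.031, 0.0356]
ee_rot: [3.135, -0.002, -3.114]
wrist_force: [-5.5, 8.6, 1.5]
width: 0.094
finger_force: 4.4
```

>>> nudge_tcp(
  increments=[
    {"finger_gap": 0.094, "y": 0.0133},
    {"finger_gap": 0.094, "y": 0.04},
    {"finger_gap": 0.094, "y": 0.04},
    {"finger_gap": 0.094, "z": -0.0467},
    {"finger_gap": 0.094, "z": -0.0467},
    {"finger_gap": 0.094, "y": 0.04, "z": -0.04},
    {"finger_gap": 0.094, "y": 0.04},
    {"finger_gap": 0.094},
  ],
)

```text
time: 10.22
tool_pos: [0.6147, 0.0996, 0.1401]
ee_rot: [3.139, 0.012, -3.109]
wrist_force: [-0.0, -1.2, -0.4]
width: 0.0941
finger_force: 0.0
```

```bash
python3 - <<'E'
from h import *
snap('scene','s5');snap('side','d5')
A=cv2.resize(cv2.imread('pics/s5.png')[190:300,140:340],None,fx=2.7,fy=2.7,interpolation=2)
B=cv2.resize(cv2.imread('pics/d5.png')[210:300,290:410],None,fx=3.3,fy=3.3,interpolation=2)
B=np.pad(B,((0,0),(0,540-B.shape[1]),(0,0)))
cv2.imwrite('pics/c5.png',np.vstack([A,B]));print(A.shape,B.shape)
E
```

```text
(297, 540, 3) (297, 540, 3)
```

View pics/c5.png

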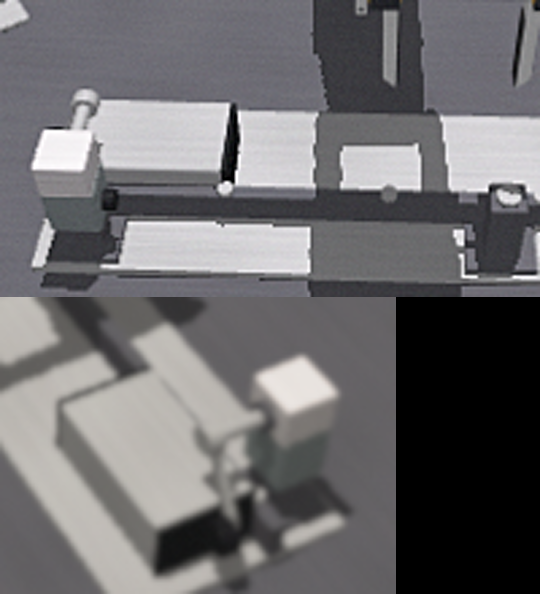

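Run:
```python
from h import *
D=load('d5');S=load('s5')
p=np.array([.5973,-.0217]);c,s=np.cos(.0195),np.sin(.0195);R=np.array([[c,s],[-s,c]])
f=lambda P:(R@(P[:2]-p)).round(4)
for q in((158,527),(220,490),(58,404),(148,368)): print('topD',f(atz(D,(290+q[0]/3.3,210+(q[1]-297)/3.3),.058)))
for q in((236,103),(230,172),(98,100)): print('topS',f(atz(S,(140+q[0]/2.7,190+q[1]/2.7),.058)))
print('roller',f(atz(D,(290+232/3.3,210+(550-297)/3.3),.044)))
```

```text
topD [-0.021  -0.2074]
topD [ 0.0343 -0.1998]
topD [-0.0232 -0.077 ]
topD [ 0.0543 -0.0764]
topS [-0.0233 -0.0664]
topS [ 0.0561 -0.0631]
topS [-0.0237 -0.1915]
roller [ 0.0194 -0.2383]
```

Run:
```python
from h import *
p=np.array([.5973,-.0217]);c,s=np.cos(.0195),np.sin(.0195);R=np.array([[c,s],[-s,c]])
y0=-.1905
def model(th):
    L=[]
    cy,cz=y0-.07*np.sin(th),.105-.07*np.cos(th)
    for x in(.0125,.0265):
        L.append([(x,cy+.014*np.cos(t),cz+.014*np.sin(t)) for t in np.linspace(0,6.283,25)])
    L.append([(.0195,y0,.105),(.0195,cy,cz)])
    return L
def draw(f,x0,y1,w,h,k,ths):
    s_=load(f);I=cv2.resize(s_['color'][y1:y1+h,x0:x0+w],None,fx=k,fy=k,interpolation=2)
    for th,col in ths:
        for l in model(th):
            P=proj(s_,[[*(p+R.T@q[:2]),q[2]] for q in l])
            cv2.polylines(I,[((P-[x0,y1]+.5)*k).astype(np.int32).reshape(-1,1,2)],False,col,1)
    return I
r=(0,0,255);g=(0,255,0);b=(255,0,0)
X=[draw('d3',325,235,66,60,6,[(0,g)]),draw('d5',325,235,66,60,6,[])]
Y=[draw('d5',325,235,66,60,4,[(.3,r)]),draw('d5',325,235,66,60,4,[(.5,g)]),draw('d5',325,235,66,60,4,[(.75,b)])]
X=[cv2.resize(i,(396,340)) for i in X]
cv2.imwrite('pics/c6.png',np.vstack([np.hstack(X),np.hstack(Y)]))
```

```text
(no output)
```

View pics/c6.png

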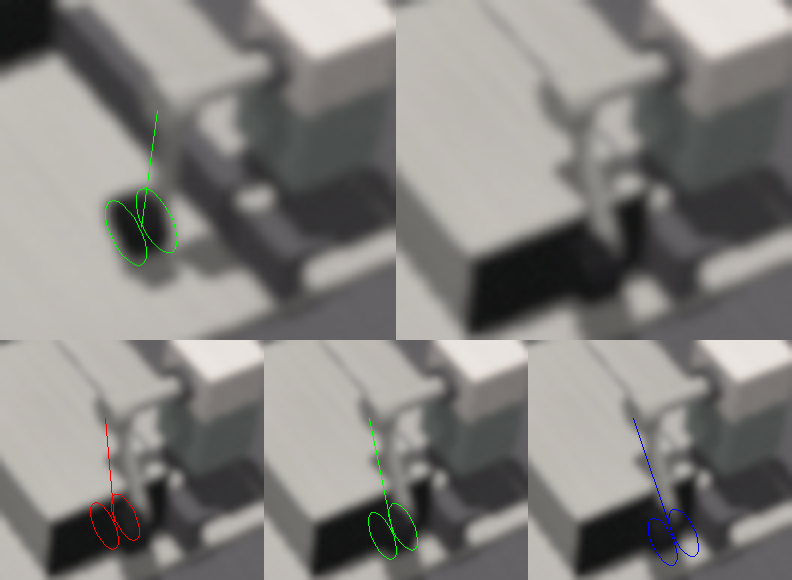

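The roller sits between the 0.5 and 0.75 rad overlays (centre about (600,275) in the top-right panel), which puts the arm at roughly 0.5–0.6 rad. The tube is flat against the fence and the gripper is clear, so I'll hand it in.

```bash
python3 -c "
from bench import robot, snapshot
print(robot.close_job())"
```

```text
the job is handed in; nothing more can be done
None
```

I handed the job in with the tube lying on its wide side flat against the fence, holding the roller arm at roughly 0.5 rad (camera estimates 0.45–0.6, range 0.3–0.8); no verdict was returned.

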